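# Open the ratchet bookend on the office cart

## Task

Make room on the ratchet bookend for another file box: press down its orange release with your fingertips and, keeping it down, push the green sliding jaw back along its bar until it is fully home against the black rubber stop. Then take the hand away so that the release springs up again. Nothing has to be gripped or picked up: leave the two file boxes standing and everything else on the cart where it is.

Things in the scene. Friction and masses are not known exactly. Their poses are not given: they have to be found in the camera images.
- bookend: Ratchet bookend fixed to the cart. Grey base 170 x 335 x 8 mm; origin under its middle, on the cart top, z up. A steel bar (teeth below, 6 mm pitch) runs along its y axis at x = -50 mm, 34 to 46 mm above the cart. Fixed grey plate 130 mm high at the +y end (y = 149 to 155 mm), black rubber stop at the -y end. The green jaw on the bar slides to -y to open; it cannot turn or lift off.
- release_top (a point): Centre of the top of the orange release pad, which sits on the sliding jaw and travels with it. Pad 44 mm (bookend x) by 42 mm (bookend y), its top 85 mm above the cart when fully up. It is pressed straight down, 10 mm at most, against a spring (about 3 N fully up, 6 N fully down).
- push_plate (a point): Point on the +y face of the jaw's green push plate (yellow patch), upright on the -y side of the pad, 27 mm from the pad's middle; mid-width, 100 mm above the cart. Plate 48 mm wide (bookend x), 6 mm thick, top 112 mm above the cart. Fingertips pressing the pad can push it to -y. The pocket over the pad, between jaw plate and push plate, is 54 mm long.
- jaw_face (a point): Middle of the boxes' side (+y face) of the jaw plate: the green upright plate 135 mm (x) by 6 mm, top 105 mm above the cart, that faces the file boxes. The pad lies on its -y side.
- jaw (a joint): Position of the sliding jaw along the bar in m: 0 foremost, near the boxes, 0.140 fully home against the rubber stop; it grows as the jaw moves towards bookend -y. Sliding friction about 3 N. Unless the release is down, the ratchet lets it back only to the next tooth (6 mm at most).
- release (a joint): How far the release pad is pressed, m: 0 fully up, 0.010 fully down. It springs back up, resting between 0 and 0.004 depending on how the pawl meets the teeth; from 0.005 the pawl is clear of the teeth and the jaw slides freely.
- rubber_stop (a point): Middle of the +y face of the black rubber stop at the -y end of the bar, 45 mm above the cart; the push plate's back meets it when the jaw is home.
- box_blue: Blue plastic file box standing on the bookend next to its fixed plate: 100 x 36 x 105 mm high, 0.25 kg, loose. Origin: centre of its underside, 8 mm above the cart.
- box_white: White plastic file box, same size, standing loose between the blue box and the jaw. Origin: centre of its underside.
- stapler: Rose-gold stapler, loose, 132 mm long (its y), 36 mm wide, 50 mm high, in front of the bookend (bookend -x side). Origin: centre of its underside.
- bell: Brass-look desk bell, loose, 84 mm across, 58 mm high, in front of the bookend. Origin: centre of its underside.
- cork_tile: Round cork board tile, loose, 150 mm across, 12 mm thick, lying to the robot's left. Origin: centre of its underside.
- mug: White mug, loose, 80 mm across, 95 mm high, to the robot's right. Origin: centre of its underside.
Things that resemble listed ones, but are neither listed nor needed, are in the scene too. What is shaped like the box_white but pink or red is not meant.

How it is judged:
On the way, in this order (a step that is already met when the one before it is completed fails the run):
1. the release is pressed down (clear of the teeth, 4.6 mm or more) while the jaw is still forward (value of joint release above 0.0046 m and value of joint jaw below 0.1 m), for 0.1 s.
2. the jaw has been pushed back against the rubber stop (value of joint jaw above 0.134 m), for 0.1 s.
At the end, for the whole second after the job is handed in: The jaw rests within 6 mm of the rubber stop, the release is up again (pressed less than 4.5 mm), both file boxes stand upright (within 0.3 rad), and the boxes, stapler, bell, cork tile and mug are within 30 mm of where they started (value of joint jaw above 0.134 m and value of joint release below 0.0045 m and velocity of joint jaw between -0.01 and 0.01 m/s and not (angle between box_blue's own z axis and vertical above 0.3 rad) and not (angle between box_white's own z axis and vertical above 0.3 rad) and not (distance of box_blue from where it was at the start of the episode above 0.03 m) and not (distance of box_white from where it was at the start of the episode above 0.03 m) and not (distance of stapler from where it was at the start of the episode above 0.03 m) and not (distance of bell from where it was at the start of the episode above 0.03 m) and not (distance of cork_tile from where it was at the start of the episode above 0.03 m) and not (distance of mug from where it was at the start of the episode above 0.03 m)); the robot touches nothing.
It fails at once if a file box is knocked over, lifted or shifted by more than 30 mm (angle between any of box_blue, box_white's own z axis and vertical above 0.3 rad or distance of any of box_blue, box_white from where it was at the start of the episode above 0.03 m).
It fails at once if the stapler, bell, cork tile or mug is lifted or shifted by more than 30 mm, or tipped (angle between any of stapler, bell, cork_tile, mug's own z axis and vertical above 0.3 rad or distance of any of stapler, bell, cork_tile, mug from where it was at the start of the episode above 0.03 m).
It also fails if it takes over 32 s, if anything falls off the work surface, if the arm or the gripper's body presses on something with over 40 N, if the wrist force passes 120 N, or if a joint passes its speed limit or range.

## Robot

A 7-joint arm with a two-finger parallel gripper is mounted at the origin on the work surface. World frame = base frame: x ahead of the robot, y to its left, z up, the work surface at z = 0. Lengths are in m, angles in rad, forces in N, time in s.
With the tool pointing down it reaches from about 0.35 to 0.775 m from the base axis. Payload 3.1 kg.
Tool frame: the origin (TCP) lies where the fingers leave the gripper's body, on its centre line; the fingertips stand bot.tip_extent ahead of it and the grasp point (between the pads) lies 54 mm ahead of it (bot.tip_extent is the distance from the TCP to the fingertips, in m); z points along the fingers, y is the direction in which the jaws open and shut (so a half turn about z gives the same grasp; the last joint's range is limited). The gripper opens to 85 mm and grips with 20 to 120 N. Pads are 22 mm wide; open, the fingers measure 114 mm over their backs; the gripper's body (76 mm by 85 mm) begins 54 mm behind the grasp point. The pads swing forward as they close: fully open they stand 13 mm farther back than shut.
Start: joints at [-1.347, 0.311, 0.014, 1.512, -0.004, 1.319, -0.027], TCP at [0.144, 0.531, 0.304] pointing down, gripper open.
Joint ranges: [-2.7, 2.7], [-0.3, 1.91], [-1.27, 1.3], [0.12, 2.57], [-1.44, 4.58], [0.2, 2.03], [-3.05, 3.05]. Speed limits (rad/s): [2.79, 2.79, 3.14, 3.14, 3.14, 3.14, 3.14].

## Interface

Orientations are given as a 3x3 rotation matrix whose columns are the frame's x, y, z axes.
In Python, from workcell import bot gives the robot as it stands. The module is installed in compiled form; this text tells all that it offers.
- The arm moves only by the tool send_rows, never from a script. Its argument "increments" is one flat list of numbers, 7 for each row, row after row: the finger opening in cm, from 0 to 8.54, then the shift along the tool's x, y, z in cm, then the turn, a rotation vector about the tool's x, y, z in rad. A call has 1 to 12 rows; each row shifts and turns the commanded pose from where the row before left it, along the tool's axes as they then stand; what a row does not reach is not made up. A row lasts 1/10 s, in which the tool goes at most 50 mm and 8.59 degrees, less where a joint would pass 70% of its speed; a pose out of reach is approached as far as the arm can. A call is refused whole if a number of a shift passes 5 or a number of a turn 0.15, either way. A call with a gripper value outside its range is refused whole. The fingers move at their own pace and stop on an object; the grip force is fixed at half the most. Time passes only in rows, so rows that do not move let the fingers close. It gives the time, the measured TCP pose, the force and the opening at its end, in the units of the state.
- bot.get_obs(): the state, without advancing time (a new reading comes with each control period).
- bot.capture(name): name is "scene" or "top"; returns (picture, depth): 420x560x3 uint8, red, green, blue; 420x560 float32, m along the optical axis (not along the pixel's ray), 0 where there is no reading.
- bot.camera_model(name): a dict with "mtx" (3x3 intrinsics, pixels), "k1" (the pictures are not rectified: a ray, as slopes to the right and down, at radius r is drawn at 1 + k1 r^2 times it, then the intrinsics apply), "cam_to_world" (4x4, takes a point from camera to world coordinates). Camera axes: x right, y up, looking along -z (the intrinsics and any distortion apply to the point x, -y, -z); pixel columns grow to the right and rows downward; lengths in m; the calibration is good to about 2 mm. A picture is of the moment at which its call begins. camera_model takes no time and is no camera call.
- bot.job_done(): hands the job in, once; it reports no verdict.
The state is a dict: "clock": time; "joints": joint angles; "dq": joint speeds; "joint_torque": joint torques, N m; "position": TCP position; "ee_rot": TCP orientation; "force": force on the tool from outside, world axes, zero at the start; "torque": the same for the moment, N m; "opening": opening from 0.0 (shut) to 1.0 (fully open).
Only numpy, scipy, OpenCV 4.12 (cv2) and the standard library are available. Lean on these libraries where they do the work, as an engineer would, in place of code of your own. Each camera call takes 0.05 s, during which the arm holds its last target.

## Working session

There is one attempt and no reset: what is moved stays moved. The work goes in short steps, Python scripts to look and compute and a tool call to move; the robot and the scene stay as the last step left them, time stands still between calls to the robot, and variables do not carry over. Pictures are saved under pics/ and viewed, and the job is handed in when it is done.

Besides the shell and the picture viewer there is one more tool, called after ">>>" as name(argument=value, ...) on one line, values as JSON. send_rows: Moves the arm, as the interface text tells. Its arguments: {"type":"object","properties":{"increments":{"type":"array"}},"required":["increments"]}

```bash
mkdir -p pics; cat > h.py <<'E'
import numpy as np, cv2
from workcell import bot
def cap(n,tag):
    im,d=bot.capture(n); np.savez(f'{tag}.npz',im=im,d=d); cv2.imwrite(f'pics/{tag}.png',im[:,:,::-1]); return im,d
def w(n,u,v,d):
    m=bot.camera_model(n);K=m['mtx'];T=m['cam_to_world']
    p=cv2.undistortPoints(np.array([[[u,v]]],float),K,np.array([m['k1'],0,0,0,0]))[0,0]
    return (T@np.array([p[0]*d,-p[1]*d,-d,1]))[:3]
E
python3 - <<'E'
from h import *
for n in('scene','top'):
    cap(n,n+'0'); m=bot.camera_model(n); print(n,m['k1'],m['mtx'].round(1).tolist(),m['cam_to_world'].round(3).tolist())
o=bot.get_obs();print(o,bot.tip_extent)
E
```

```text
scene -0.17775313070384594 [[526.8, 0.0, 285.6], [0.0, 526.8, 219.5], [0.0, 0.0, 1.0]] [[-0.85, -0.368, 0.377, 1.077], [0.527, -0.583, 0.618, 0.982], [-0.007, 0.724, 0.69, 1.162], [0.0, 0.0, 0.0, 1.0]]
top -0.08631035834817413 [[406.8, 0.0, 285.2], [0.0, 406.8, 209.9], [0.0, 0.0, 1.0]] [[-0.027, 0.989, -0.145, 0.331], [-1.0, -0.027, 0.005, 0.016], [0.001, 0.145, 0.989, 1.177], [0.0, 0.0, 0.0, 1.0]]
{'clock': 0.1, 'joints': array([-1.34670663,  0.31161074,  0.01401331,  1.51292693, -0.00438624,
        1.31922562, -0.02715627]), 'dq': array([-0.00110716, -0.00177407, -0.0007908 , -0.0042015 ,  0.00061879,
        0.00169013, -0.00126433]), 'joint_torque': array([ 9.92415262e-04, -3.80854261e+01,  1.46727841e-01, -2.31239069e+01,
        1.23630575e-02,  8.16008309e-03, -1.38743869e-05]), 'position': array([0.14432735, 0.53018608, 0.30293659]), 'ee_rot': array([[-9.64912764e-01,  2.62570275e-01, -4.56533741e-04],
       [ 2.62570650e-01,  9.64910505e-01, -2.09092148e-03],
       [-1.08499626e-04, -2.13742919e-03, -9.99997710e-01]]), 'force': array([ 0.56883231, -0.71035292,  0.50498067]), 'torque': array([-0.0267565 , -0.00163117, -0.01641965]), 'opening': 1.0025894722671622} 0.0726
```

View pics/scene0.png

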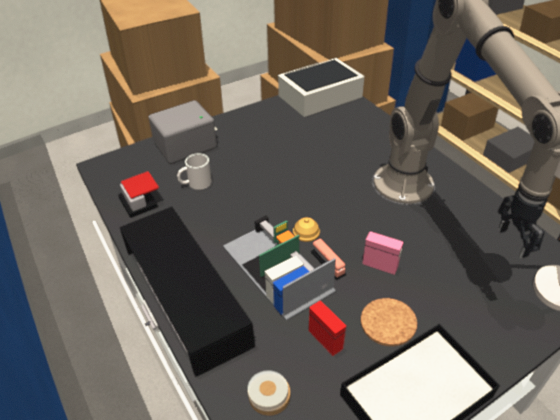

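View pics/top0.png

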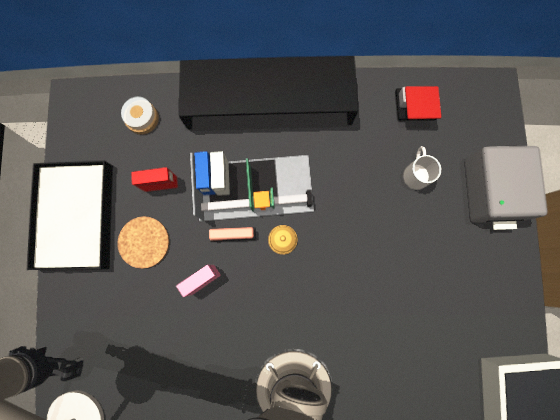

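```bash
python3 - <<'E'
from h import *
im=np.load('top0.npz')['im'];c=im[140:265,180:330];cv2.imwrite('pics/topc.png',cv2.resize(c,None,fx=5,fy=5,interpolation=cv2.INTER_CUBIC)[:,:,::-1])
im=np.load('scene0.npz')['im'];c=im[205:320,220:360];cv2.imwrite('pics/scec.png',cv2.resize(c,None,fx=5,fy=5,interpolation=cv2.INTER_CUBIC)[:,:,::-1])
E
```

```text
(no output)
```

View pics/topc.png

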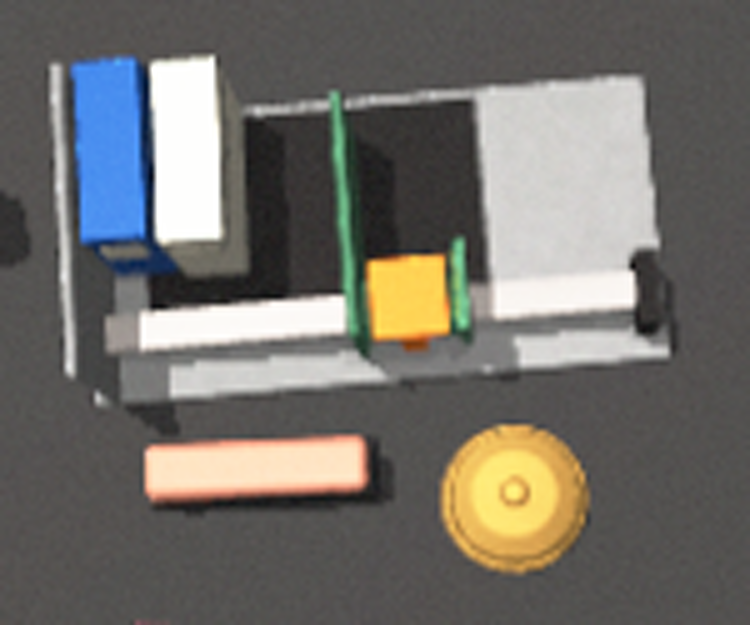

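View pics/scec.png

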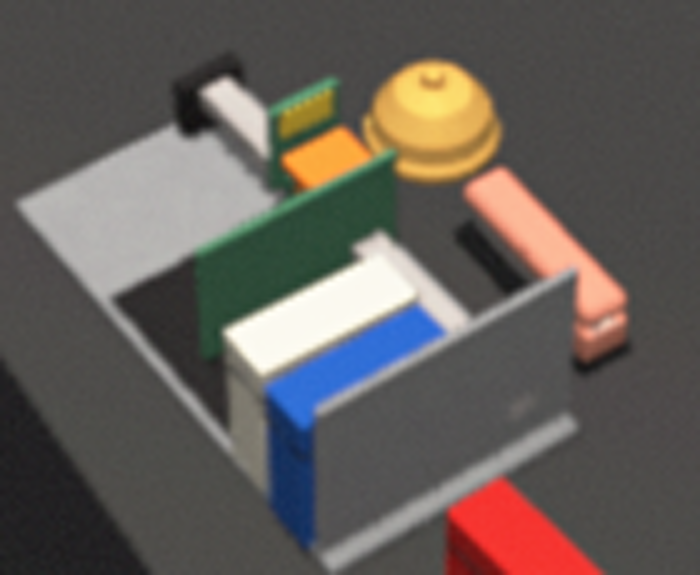

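```bash
python3 - <<'E'
from h import *
D=np.load('top0.npz')['d'];im=np.load('top0.npz')['im']
m=bot.camera_model('top');T=m['cam_to_world']
def atz(n,u,v,z):
    a=w(n,u,v,1.);o=bot.camera_model(n)['cam_to_world'][:3,3];return o+(a-o)*((z-o[2])/(a[2]-o[2]))
def c(x,y): return 180+x/5-.4,140+y/5-.4   # crop->pix
for nm,x,y,z in [('p1',369,258,.085),('p2',444,255,.085),('p3',449,335,.085),('p4',374,340,.085),('b1',640,77,.008),('b2',668,355,.008),('b3',100,402,.008),('bar far1',138,315,.046),('bar2',635,272,.046),('barlow1',140,350,.046),('barlow2',635,310,.046),('stop',640,300,.06),('bell',514,492,.058),('jawtop1',337,95,.105),('jawtop2',356,345,.105),('pptop',459,240,.112),('pptop',460,335,.112),('fixtop',55,66,.13),('fixtopb',70,375,.13)]:
    u,v=c(x,y);print(nm,atz('top',u,v,z).round(4))
u,v=261,199
print('depth pad',w('top',u,v,np.median(D[v-3:v+4,u-3:u+4])))
# scene cam pad
D2=np.load('scene0.npz')['d']
u,v=220+int(325/5),205+int(155/5)
print('scene pad',w('scene',u,v,np.median(D2[v-1:v+2,u-1:u+2])))
# orange mask in scene/top
for n,I,DD in(('top',im,D),('scene',np.load('scene0.npz')['im'],D2)):
    h=cv2.cvtColor(I,cv2.COLOR_RGB2HSV)
    mk=(h[...,0]>10)&(h[...,0]<22)&(h[...,1]>180)&(h[...,2]>200)
    r=(slice(185,212),slice(245,275)) if n=='top' else (slice(225,250),slice(272,297))
    vs,us=np.nonzero(mk[r]);vs+=r[0].start;us+=r[1].start
    P=np.array([w(n,a,b,DD[b,a]) for a,b in zip(us,vs) if DD[b,a]>0])
    print(n,len(P),P.mean(0),np.median(P,0),P.min(0),P.max(0), atz(n,us.mean(),vs.mean(),.085))
E
```

```text
p1 [0.5455 0.0959 0.085 ]
p2 [0.5461 0.0549 0.085 ]
p3 [0.5018 0.0531 0.085 ]
p4 [0.5001 0.0939 0.085 ]
b1 [ 0.6657 -0.0608  0.008 ]
b2 [ 0.4986 -0.0711  0.008 ]
b3 [0.4799 0.2593 0.008 ]
bar far1 [0.5241 0.23   0.046 ]
bar2 [ 0.5411 -0.0514  0.046 ]
barlow1 [0.504  0.2288 0.046 ]
barlow2 [ 0.5193 -0.0506  0.046 ]
stop [ 0.5225 -0.0528  0.06  ]
bell [0.4176 0.0202 0.058 ]
jawtop1 [0.6323 0.1106 0.105 ]
jawtop2 [0.4946 0.1021 0.105 ]
pptop [0.5487 0.0458 0.112 ]
pptop [0.4974 0.0464 0.112 ]
fixtop [0.6459 0.2592 0.13  ]
fixtopb [0.479  0.2497 0.13  ]
depth pad [0.52403456 0.07577792 0.08103816]
scene pad [0.5229457  0.06933482 0.079249  ]
top 26 [0.5195885  0.07611956 0.07834276] [0.51607863 0.07695273 0.0800177 ] [0.50210611 0.05392725 0.06002697] [0.54537875 0.09525491 0.08435967] [0.51781809 0.07576298 0.085     ]
scene 105 [0.52239376 0.06697895 0.07780199] [0.52455057 0.06917075 0.08083993] [ 0.45750845 -0.00795239 -0.00462977] [0.54600377 0.08830875 0.08819086] [0.5261788  0.07309004 0.085     ]
```

```bash
cat >> h.py <<'E'
from scipy.spatial.transform import Rotation as Rn
YAW=np.radians(3.4)
bx=np.array([np.cos(YAW),np.sin(YAW),0]);by=np.array([-np.sin(YAW),np.cos(YAW),0])
PAD=np.array([.5242,.0742,0])
Rt=np.column_stack([np.cross(bx,[0,0,-1]),bx,[0,0,-1]])
def plan(target,N,Rtar=Rt,grip=0):
    o=bot.get_obs();p=o['position'].copy();R=Rn.from_matrix(o['ee_rot']);G=Rn.from_matrix(Rtar)
    print('start',p.round(4))
    for k in range(N):
        d=R.inv().apply((target-p)/(N-k))*100; r=(R.inv()*G).as_rotvec()/(N-k)
        d=d.round(2);r=r.round(3)
        p=p+R.apply(d/100);R=R*Rn.from_rotvec(r)
        print(', '.join(f'{x:g}' for x in [grip,*d,*r])+',')
    print('end',p.round(4),R.as_matrix().round(3).tolist())
E
python3 - <<'E'
from h import *
print(Rt.round(3))
t=PAD-by*.005+[0,0,.26]
plan(t,18)
E
```

```text
[[-0.059  0.998  0.   ]
 [ 0.998  0.059  0.   ]
 [ 0.     0.    -1.   ]]
start [0.1443 0.5302 0.3029]
0, -2.71, -1.92, 0.24, -0, 0, 0.069,
0, -2.84, -1.72, 0.24, -0, 0, 0.069,
0, -2.95, -1.53, 0.24, -0, 0, 0.069,
0, -3.05, -1.32, 0.24, -0, 0, 0.069,
0, -3.13, -1.1, 0.24, -0, 0, 0.069,
0, -3.2, -0.89, 0.24, -0, 0, 0.069,
0, -3.25, -0.66, 0.24, -0, 0, 0.069,
0, -3.29, -0.44, 0.24, -0, 0, 0.069,
0, -3.31, -0.21, 0.25, -0, 0, 0.069,
0, -3.32, 0.02, 0.24, -0, 0, 0.069,
0, -3.31, 0.25, 0.25, -0, 0, 0.069,
0, -3.28, 0.47, 0.24, -0, 0, 0.07,
0, -3.24, 0.7, 0.25, -0, 0, 0.069,
0, -3.19, 0.93, 0.24, -0, 0, 0.07,
0, -3.11, 1.15, 0.25, -0, 0, 0.069,
0, -3.03, 1.36, 0.24, -0, 0.001, 0.07,
0, -2.93, 1.56, 0.24, -0, 0.001, 0.069,
0, -2.81, 1.77, 0.24, -0.001, 0, 0.07,
end [0.5245 0.0692 0.26  ] [[-0.059, 0.998, 0.0], [0.998, 0.059, -0.0], [-0.0, 0.0, -1.0]]
```

>>> send_rows(increments=[0, -2.7, -1.9, 0.24, 0, 0, 0.069, 0, -2.8, -1.7, 0.24, 0, 0, 0.069, 0, -2.95, -1.5, 0.24, 0, 0, 0.069, 0, -3.05, -1.3, 0.24, 0, 0, 0.069, 0, -3.1, -1.1, 0.24, 0, 0, 0.069, 0, -3.2, -0.9, 0.24, 0, 0, 0.069, 0, -3.25, -0.65, 0.24, 0, 0, 0.069, 0, -3.3, -0.45, 0.24, 0, 0, 0.069, 0, -3.3, -0.2, 0.24, 0, 0, 0.069, 0, -3.3, 0, 0.24, 0, 0, 0.069, 0, -3.3, 0.25, 0.24, 0, 0, 0.069, 0, -3.3, 0.45, 0.24, 0, 0, 0.069])

```text
clock: 1.3
position: [0.3975, 0.2232, 0.2747]
ee_rot: [[-0.457, 0.89, -0.001], [0.89, 0.457, -0.0], [0.0, -0.001, -1.0]]
force: [0.7, 0.0, -0.1]
opening: -0.0
```

```bash
python3 - <<'E'
from h import *
plan(PAD-by*.005+[0,0,.23],7)
o=bot.get_obs();print(o['clock'],o['opening'],o['joints'].round(2))
E
```

```text
start [0.3975 0.2232 0.2747]
0, -2.79, 0.61, 0.64, -0, 0, 0.059,
0, -2.74, 0.77, 0.64, -0, 0, 0.059,
0, -2.7, 0.93, 0.64, -0, 0, 0.059,
0, -2.63, 1.09, 0.64, -0, 0, 0.06,
0, -2.57, 1.25, 0.63, -0, 0, 0.059,
0, -2.48, 1.4, 0.64, -0, 0, 0.06,
0, -2.4, 1.54, 0.63, -0.001, 0, 0.059,
end [0.5245 0.0692 0.23  ] [[-0.059, 0.998, 0.0], [0.998, 0.059, -0.0], [-0.0, 0.0, -1.0]]
1.3 -0.00011965237424716749 [-0.89  0.14  0.39  1.81 -0.06  1.2  -0.02]
```

>>> send_rows(increments=[0, -2.8, 0.6, 0.6, 0, 0, 0.055, 0, -2.6, 0.75, 0.6, 0, 0, 0.055, 0, -2.5, 0.9, 0.6, 0, 0, 0.055, 0, -2.5, 1, 0.6, 0, 0, 0.055, 0, -2.4, 1.1, 0.6, 0, 0, 0.055, 0, -2, 1, 0.6, 0, 0, 0.055, 0, -1, 0.8, 0.5, 0, 0, 0.05, 0, 0, 0, 0, 0, 0, 0, 0, 0, 0, 0, 0, 0, 0])

```text
clock: 2.2
position: [0.5067, 0.0951, 0.2338]
ee_rot: [[-0.098, 0.995, -0.001], [0.995, 0.098, 0.001], [0.001, -0.001, -1.0]]
force: [-0.3, 0.4, -0.3]
opening: 0.001
```

```bash
python3 - <<'E'
from h import *
plan(PAD-by*.005+[0,0,.2],3)
o=bot.get_obs();print(o['clock'],o['force'])
cap('top','top1');im,_=cap('scene','scene1')
c=im[130:290,220:380];cv2.imwrite('pics/s1c.png',cv2.resize(c,None,fx=3.7,fy=3.7,interpolation=cv2.INTER_CUBIC)[:,:,::-1])
E
```

```text
start [0.5067 0.0951 0.2338]
0, -0.92, 0.51, 1.12, -0, -0, 0.013,
0, -0.91, 0.52, 1.13, -0.001, -0, 0.013,
0, -0.91, 0.52, 1.12, -0, -0.001, 0.013,
end [0.5245 0.0692 0.2   ] [[-0.06, 0.998, -0.0], [0.998, 0.06, -0.0], [-0.0, -0.0, -1.0]]
2.2 [-0.29732391  0.42526056 -0.32002893]
```

View pics/s1c.png

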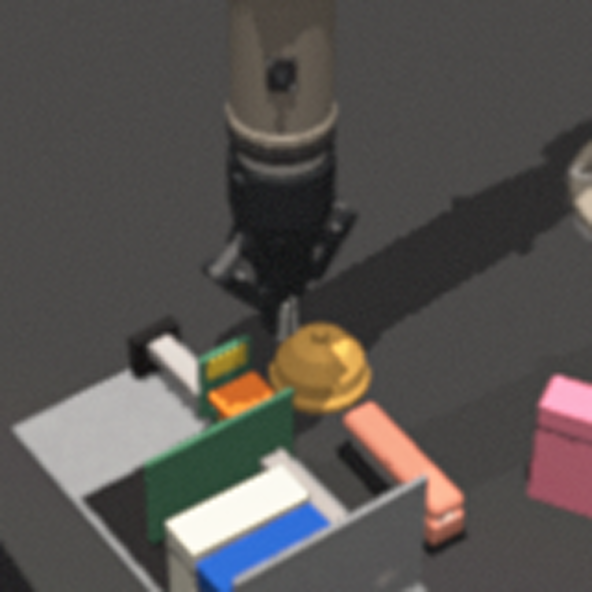

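>>> send_rows(increments=[0, -0.9, 0.5, 1.1, 0, 0, 0.013, 0, -0.9, 0.5, 1.1, 0, 0, 0.013, 0, -0.9, 0.5, 1.1, 0, 0, 0.013, 0, 0, 0, 0, 0, 0, 0])

```text
clock: 2.7
position: [0.5239, 0.0658, 0.1989]
ee_rot: [[-0.054, 0.999, -0.004], [0.999, 0.054, -0.003], [-0.003, -0.004, -1.0]]
force: [0.1, -0.7, -0.8]
opening: -0.002
```

```bash
python3 - <<'E'
from h import *
plan(PAD-by*.005+[0,0,.172],3)
im,_=cap('scene','scene2')
c=im[130:290,220:380];cv2.imwrite('pics/s2c.png',cv2.resize(c,None,fx=3.7,fy=3.7,interpolation=cv2.INTER_CUBIC)[:,:,::-1])
E
```

```text
start [0.5239 0.0658 0.1989]
0, 0.12, 0.03, 0.9, -0.001, 0.001, -0.002,
0, 0.11, 0.03, 0.89, -0.001, 0.001, -0.002,
0, 0.12, 0.03, 0.9, -0.002, 0.001, -0.001,
end [0.5245 0.0693 0.172 ] [[-0.059, 0.998, 0.0], [0.998, 0.059, 0.001], [0.0, 0.0, -1.0]]
```

View pics/s2c.png

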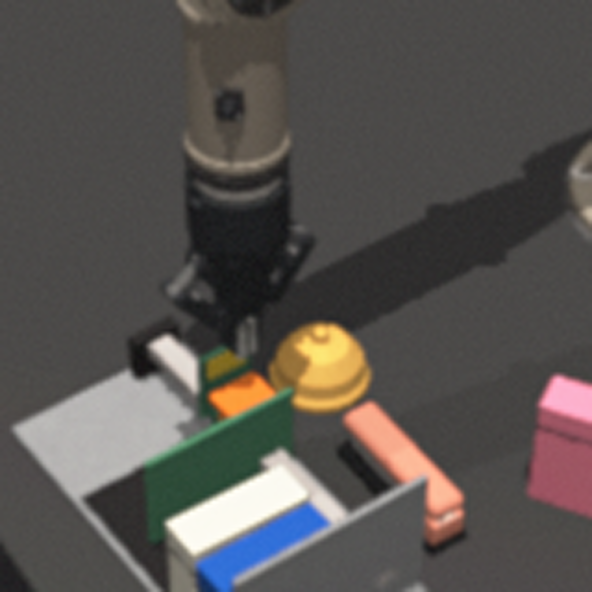

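>>> send_rows(increments=[0, 0.13, 0.03, 0.9, -0.001, 0.001, -0.002, 0, 0.13, 0.03, 0.9, -0.001, 0.001, -0.002, 0, 0.13, 0.03, 0.9, -0.001, 0.001, -0.001, 0, 0, 0, 0, 0, 0, 0, 0, 0, 0, 0, 0, 0, 0])

```text
clock: 3.25
position: [0.525, 0.0727, 0.1738]
ee_rot: [[-0.064, 0.998, 0.002], [0.998, 0.064, 0.003], [0.003, 0.002, -1.0]]
force: [-0.0, -0.5, 0.6]
opening: -0.001
```

```bash
python3 - <<'E'
from h import *
plan(PAD-by*.005+[0,0,.1585],3)
im,_=cap('scene','scene3')
c=im[150:270,230:350];cv2.imwrite('pics/s3c.png',cv2.resize(c,None,fx=5,fy=5,interpolation=cv2.INTER_CUBIC)[:,:,::-1])
E
```

```text
start [0.525  0.0727 0.1738]
0, -0.12, -0.02, 0.51, 0.001, -0.001, 0.001,
0, -0.11, -0.03, 0.51, 0.001, -0.001, 0.002,
0, -0.12, -0.02, 0.51, 0, -0.001, 0.001,
end [0.5245 0.0692 0.1585] [[-0.06, 0.998, 0.0], [0.998, 0.06, -0.0], [-0.0, 0.0, -1.0]]
```

View pics/s3c.png

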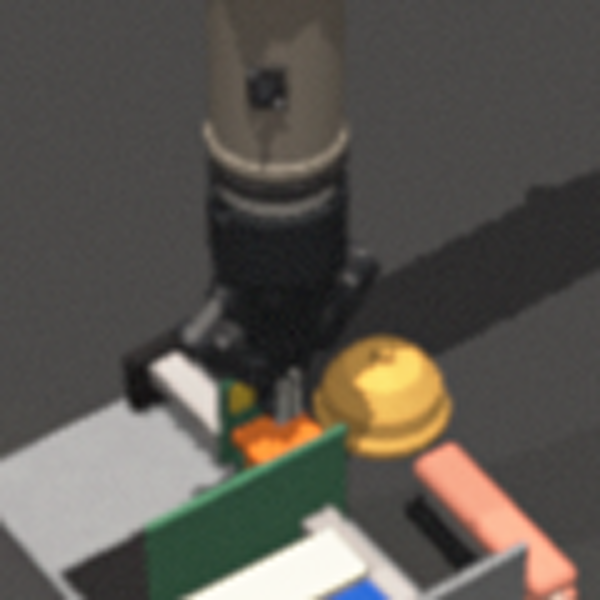

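>>> send_rows(increments=[0, 0, 0, 0, 0, 0, 0, 0, 0, 0, 0, 0, 0, 0, 0, 0, 0, 0, 0, 0, 0])

```text
clock: 3.6
position: [0.5254, 0.0724, 0.1744]
ee_rot: [[-0.063, 0.998, 0.004], [0.998, 0.063, 0.003], [0.003, 0.004, -1.0]]
force: [0.2, 0.7, -0.3]
opening: -0.001
```

>>> send_rows(increments=[0, -0.15, 0, 0.7, 0, 0, 0, 0, -0.15, 0, 0.8, 0, 0, 0, 0, 0, 0, 0.3, 0, 0, 0, 0, 0, 0, 0, 0, 0, 0, 0, 0, 0, 0, 0, 0, 0])

```text
clock: 4.1
position: [0.5254, 0.0695, 0.1559]
ee_rot: [[-0.063, 0.998, 0.003], [0.998, 0.063, 0.003], [0.003, 0.003, -1.0]]
force: [-0.6, 1.0, -0.1]
opening: -0.006
```

>>> send_rows(increments=[0, 0, 0, 0.3, 0, 0, 0, 0, 0, 0, 0, 0, 0, 0, 0, 0, 0, 0, 0, 0, 0])

```text
clock: 4.4
position: [0.5259, 0.0696, 0.1536]
ee_rot: [[-0.063, 0.998, 0.004], [0.998, 0.063, 0.004], [0.003, 0.004, -1.0]]
force: [-1.9, 0.8, 3.4]
opening: 0.001
```

>>> send_rows(increments=[0, 0, 0, 0.2, 0, 0, 0, 0, 0, 0, 0.2, 0, 0, 0, 0, 0, 0, 0, 0, 0, 0, 0, 0, 0, 0, 0, 0, 0])

```text
clock: 4.8
position: [0.5259, 0.0696, 0.1494]
ee_rot: [[-0.063, 0.998, 0.004], [0.998, 0.063, 0.003], [0.003, 0.004, -1.0]]
force: [-0.3, -0.1, 5.2]
opening: 0.003
```

>>> send_rows(increments=[0, 0, 0, 0.2, 0, 0, 0, 0, 0, 0, 0, 0, 0, 0, 0, 0, 0, 0, 0, 0, 0])

```text
clock: 5.1
position: [0.5259, 0.0696, 0.1477]
ee_rot: [[-0.063, 0.998, 0.004], [0.998, 0.063, 0.004], [0.003, 0.004, -1.0]]
force: [-0.0, 0.1, 7.2]
opening: 0.003
```

>>> send_rows(increments=[0, -0.5, 0, 0, 0, 0, 0, 0, -0.5, 0, 0, 0, 0, 0, 0, -0.7, 0, 0, 0, 0, 0, 0, -0.7, 0, 0, 0, 0, 0, 0, -0.6, 0, 0, 0, 0, 0, 0, 0, 0, 0, 0, 0, 0])

```text
clock: 5.7
position: [0.5277, 0.04, 0.1477]
ee_rot: [[-0.063, 0.998, 0.004], [0.998, 0.063, 0.005], [0.005, 0.004, -1.0]]
force: [-0.5, 0.6, 7.4]
opening: 0.006
```

```bash
python3 - <<'E'
from h import *
print(bot.get_obs()['force'])
im,_=cap('scene','scene4')
c=im[150:270,230:350];cv2.imwrite('pics/s4c.png',cv2.resize(c,None,fx=5,fy=5,interpolation=cv2.INTER_CUBIC)[:,:,::-1])
E
```

```text
[-0.52085413  0.57474852  7.38854079]
```

View pics/s4c.png

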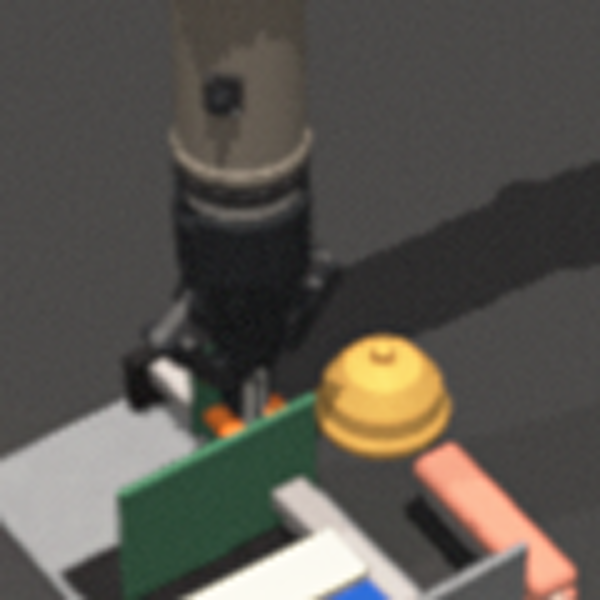

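The jaw plate's near top corner has gone from (346,430) to (318,400) in the crop, so the jaw is travelling with the release held down.

>>> send_rows(increments=[0, -0.7, 0, 0, 0, 0, 0, 0, -0.7, 0, 0, 0, 0, 0, 0, -0.7, 0, 0, 0, 0, 0, 0, -0.7, 0, 0, 0, 0, 0, 0, -0.7, 0, 0, 0, 0, 0, 0, -0.5, 0, 0, 0, 0, 0, 0, 0, 0, 0, 0, 0, 0])

```text
clock: 6.45
position: [0.5301, 0.0001, 0.1477]
ee_rot: [[-0.063, 0.998, 0.003], [0.998, 0.063, 0.005], [0.005, 0.004, -1.0]]
force: [-1.6, 0.4, 8.9]
opening: -0.002
```

>>> send_rows(increments=[0, -0.4, 0, 0, 0, 0, 0, 0, -0.4, 0, 0, 0, 0, 0, 0, -0.4, 0, 0, 0, 0, 0, 0, 0, 0, 0, 0, 0, 0])

```text
clock: 6.85
position: [0.5308, -0.0114, 0.1477]
ee_rot: [[-0.063, 0.998, 0.003], [0.998, 0.063, 0.005], [0.005, 0.004, -1.0]]
force: [-3.4, 1.1, 9.2]
opening: -0.002
```

```bash
python3 - <<'E'
from h import *
im,_=cap('scene','scene5')
c=im[150:270,230:350];cv2.imwrite('pics/s5c.png',cv2.resize(c,None,fx=5,fy=5,interpolation=cv2.INTER_CUBIC)[:,:,::-1])
E
```

```text
(no output)
```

View pics/s5c.png

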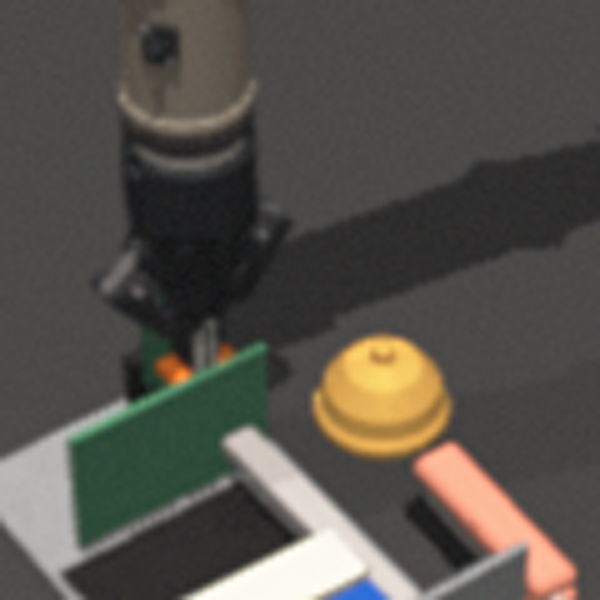

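>>> send_rows(increments=[0, -0.3, 0, 0, 0, 0, 0, 0, -0.3, 0, 0, 0, 0, 0, 0, 0, 0, 0, 0, 0, 0])

```text
clock: 7.2
position: [0.5312, -0.0171, 0.1477]
ee_rot: [[-0.064, 0.998, 0.003], [0.998, 0.064, 0.006], [0.005, 0.003, -1.0]]
force: [-2.3, 2.7, 9.1]
opening: 0.003
```

>>> send_rows(increments=[0, -0.3, 0, 0, 0, 0, 0, 0, -0.3, 0, 0, 0, 0, 0, 0, 0, 0, 0, 0, 0, 0])

```text
clock: 7.5
position: [0.5315, -0.0232, 0.1477]
ee_rot: [[-0.063, 0.998, 0.003], [0.998, 0.063, 0.006], [0.005, 0.003, -1.0]]
force: [-2.8, 1.6, 9.6]
opening: 0.001
```

>>> send_rows(increments=[0, -0.3, 0, 0, 0, 0, 0, 0, 0, 0, 0, 0, 0, 0, 0, 0, 0, 0, 0, 0, 0])

```text
clock: 7.8
position: [0.5317, -0.0247, 0.1477]
ee_rot: [[-0.065, 0.998, 0.003], [0.998, 0.065, 0.007], [0.007, 0.003, -1.0]]
force: [-2.0, 4.2, 9.7]
opening: -0.002
```

>>> send_rows(increments=[0, -0.3, 0, 0, 0, 0, 0, 0, 0, 0, 0, 0, 0, 0, 0, 0, 0, 0, 0, 0, 0])

```text
clock: 8.1
position: [0.532, -0.0263, 0.1477]
ee_rot: [[-0.066, 0.998, 0.003], [0.998, 0.066, 0.009], [0.009, 0.003, -1.0]]
force: [-2.0, 6.1, 10.3]
opening: -0.0
```

```bash
python3 - <<'E'
from h import *
im,_=cap('top','top6')
c=im[140:265,180:330];cv2.imwrite('pics/t6c.png',cv2.resize(c,None,fx=5,fy=5,interpolation=cv2.INTER_CUBIC)[:,:,::-1])
im,_=cap('scene','scene6')
c=im[150:270,230:350];cv2.imwrite('pics/s6c.png',cv2.resize(c,None,fx=5,fy=5,interpolation=cv2.INTER_CUBIC)[:,:,::-1])
E
```

```text
(no output)
```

View pics/s6c.png

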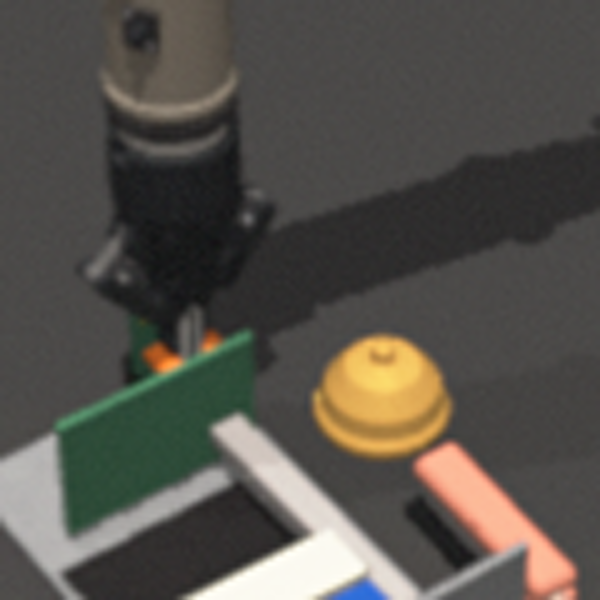

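View pics/t6c.png

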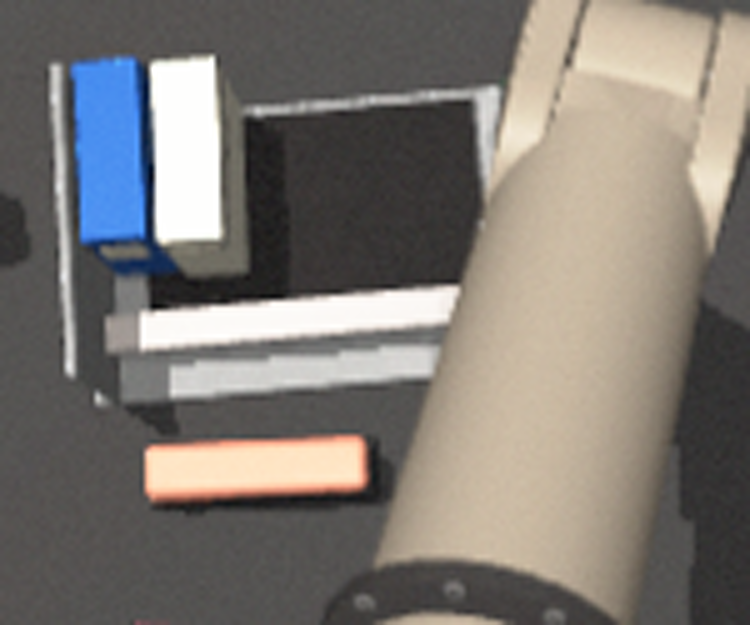

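```bash
python3 - <<'E'
from h import *
def atz(n,u,v,z):
    a=w(n,u,v,1.);o=bot.camera_model(n)['cam_to_world'][:3,3];return o+(a-o)*((z-o[2])/(a[2]-o[2]))
for a,b in((346,430),(253,335),(145,525),(57,430)):
    print(atz('scene',230+a/5-.4,150+b/5-.4,.105).round(4))
im=np.load('scene6.npz')['im'];c=im[205:245,240:300];cv2.imwrite('pics/s6d.png',cv2.resize(c,None,fx=13,fy=13,interpolation=cv2.INTER_CUBIC)[:,:,::-1])
E
```

```text
[0.5024 0.1104 0.105 ]
[0.5061 0.0158 0.105 ]
[0.6344 0.1132 0.105 ]
[0.6405 0.0235 0.105 ]
```

View pics/s6d.png

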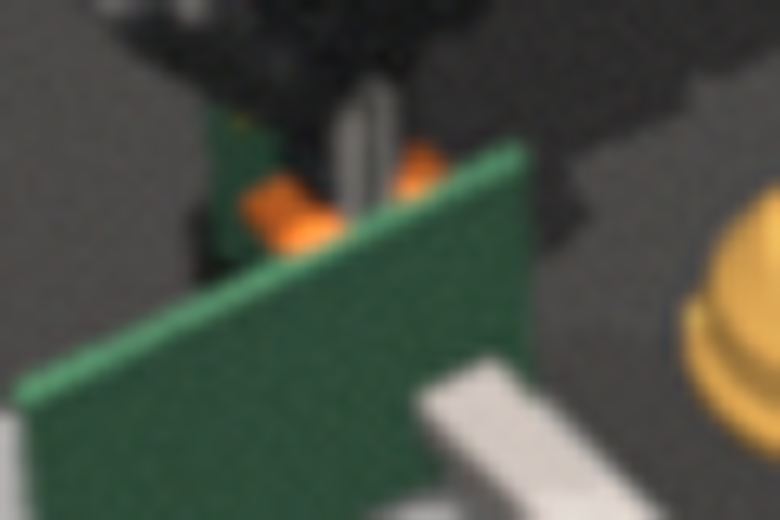

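>>> send_rows(increments=[0, -0.3, 0, 0, 0, 0, 0, 0, -0.2, 0, 0, 0, 0, 0, 0, 0, 0, 0, 0, 0, 0])

```text
clock: 8.5
position: [0.5328, -0.0314, 0.1477]
ee_rot: [[-0.065, 0.998, 0.004], [0.998, 0.065, 0.009], [0.009, 0.005, -1.0]]
force: [-1.2, 7.1, 8.8]
opening: -0.003
```

>>> send_rows(increments=[0, -0.3, 0, 0, 0, 0, 0, 0, -0.2, 0, 0, 0, 0, 0, 0, 0, 0, 0, 0, 0, 0])

```text
clock: 8.8
position: [0.5333, -0.0356, 0.1476]
ee_rot: [[-0.066, 0.998, 0.004], [0.998, 0.066, 0.01], [0.01, 0.005, -1.0]]
force: [-1.9, 7.9, 9.3]
opening: -0.002
```

>>> send_rows(increments=[0, -0.3, 0, 0, 0, 0, 0, 0, 0, 0, 0, 0, 0, 0, 0, 0, 0, 0, 0, 0, 0])

```text
clock: 9.1
position: [0.5333, -0.0358, 0.1476]
ee_rot: [[-0.068, 0.998, 0.003], [0.998, 0.068, 0.014], [0.014, 0.004, -1.0]]
force: [-1.8, 10.7, 11.2]
opening: -0.003
```

>>> send_rows(increments=[0, -0.3, 0, 0, 0, 0, 0, 0, 0, 0, 0, 0, 0, 0, 0, 0, 0, 0, 0, 0, 0])

```text
clock: 9.4
position: [0.5334, -0.0361, 0.1476]
ee_rot: [[-0.07, 0.998, 0.002], [0.997, 0.07, 0.018], [0.018, 0.003, -1.0]]
force: [-3.7, 15.3, 12.2]
opening: -0.003
```

```bash
python3 - <<'E'
from h import *
im,_=cap('scene','scene7')
c=im[205:245,240:300];cv2.imwrite('pics/s7d.png',cv2.resize(c,None,fx=13,fy=13,interpolation=cv2.INTER_CUBIC)[:,:,::-1])
E
```

```text
(no output)
```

View pics/s7d.png

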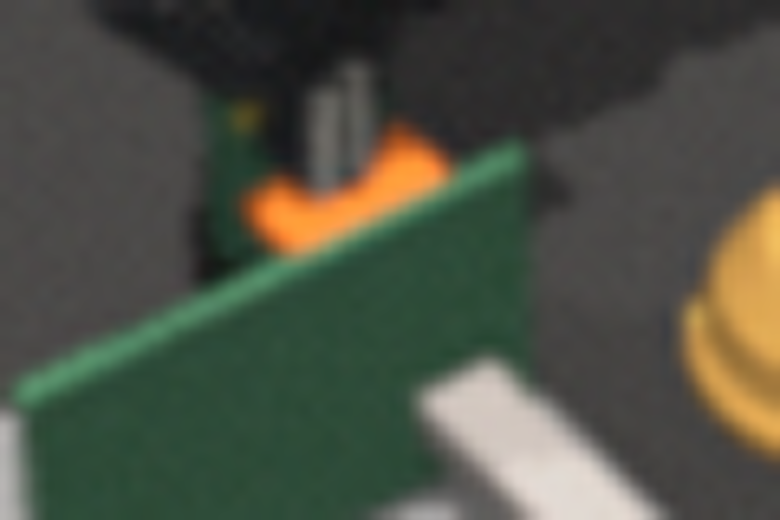

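The jaw plate hasn't moved between these two crops: its corners are still at (522,150) and (20,395). The fingertips have slid up to the push plate, and the push force is now 15 N with no motion, so the jaw is home. I'll ease off the push and lift.

>>> send_rows(increments=[0, 0.4, 0, 0, 0, 0, 0, 0, 0, 0, -0.3, 0, 0, 0, 0, 0, 0, -0.5, 0, 0, 0, 0, 0, 0, -0.5, 0, 0, 0, 0, 0, 0, -1, 0, 0, 0, 0, 0, 0, -1.5, 0, 0, 0, 0, 0, 0, -2, 0, 0, 0, 0, 0, 0, -3, 0, 0, 0, 0, 0, 0, -3, 0, 0, 0, 0, 0, 0, -2, 0, 0, 0, 0, 0, 0, 0, 0, 0, 0, 0])

```text
invalid input
```

```bash
python3 - <<'E'
from h import *
im,_=cap('scene','scene8')
c=im[190:320,220:360];cv2.imwrite('pics/s8d.png',cv2.resize(c,None,fx=4.5,fy=4.5,interpolation=cv2.INTER_CUBIC)[:,:,::-1])
print(bot.get_obs()['position'],bot.get_obs()['force'],bot.get_obs()['clock'])
E
```

```text
[ 0.53338157 -0.03608212  0.14762971] [-3.38875009 15.94126097 12.8031769 ] 9.5
```

View pics/s8d.png

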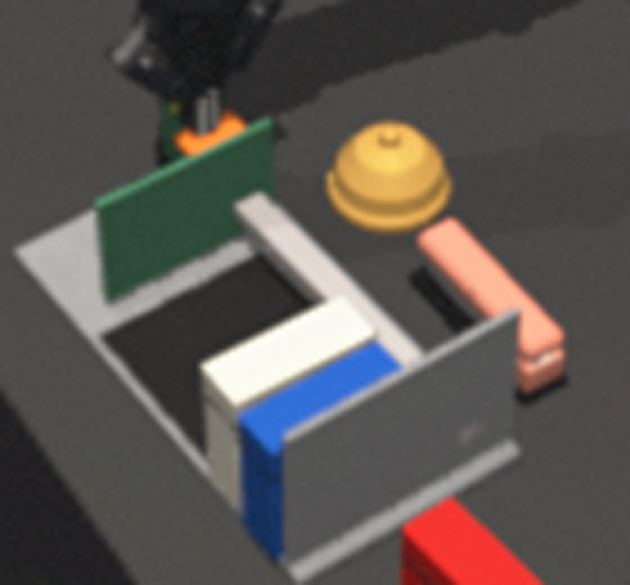

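>>> send_rows(increments=[0, 0.4, 0, 0, 0, 0, 0, 0, 0, 0, -0.3, 0, 0, 0, 0, 0, 0, -0.5, 0, 0, 0, 0, 0, 0, -0.5, 0, 0, 0, 0, 0, 0, -1, 0, 0, 0, 0, 0, 0, -1.5, 0, 0, 0])

```text
clock: 10.1
position: [0.5301, -0.0364, 0.1817]
ee_rot: [[-0.067, 0.998, -0.005], [0.998, 0.067, 0.011], [0.011, -0.004, -1.0]]
force: [-0.2, 6.7, -4.5]
opening: 0.005
```

>>> send_rows(increments=[0, 0, 0, -2, 0, 0, 0, 0, 0, 0, -3, 0, 0, 0, 0, 0, 0, -3, 0, 0, 0, 0, 0, 0, -3, 0, 0, 0, 0, 0, 0, 0, 0, 0, 0])

```text
clock: 10.6
position: [0.534, -0.0432, 0.2984]
ee_rot: [[-0.063, 0.998, 0.011], [0.998, 0.063, 0.003], [0.002, 0.011, -1.0]]
force: [0.5, 0.1, 1.2]
opening: -0.001
```

>>> send_rows(increments=[0, 0, -3, 0, 0, 0, 0, 0, 0, -4, 0, 0, 0, 0, 0, 0, -4, 0, 0, 0, 0, 0, 0, -2, 0, 0, 0, 0, 0, 0, 0, 0, 0, 0, 0, 0, 0, 0, 0, 0, 0, 0])

```text
clock: 11.2
position: [0.4023, -0.0505, 0.2937]
ee_rot: [[-0.064, 0.998, 0.003], [0.998, 0.064, 0.004], [0.004, 0.003, -1.0]]
force: [0.1, -0.7, -0.1]
opening: 0.003
```

```bash
python3 - <<'E'
from h import *
im,_=cap('scene','scene9')
c=im[190:320,220:360];cv2.imwrite('pics/s9d.png',cv2.resize(c,None,fx=4.5,fy=4.5,interpolation=cv2.INTER_CUBIC)[:,:,::-1])
im,D=cap('top','top9')
c=im[140:265,180:330];cv2.imwrite('pics/t9c.png',cv2.resize(c,None,fx=5,fy=5,interpolation=cv2.INTER_CUBIC)[:,:,::-1])
E
```

```text
(no output)
```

View pics/s9d.png

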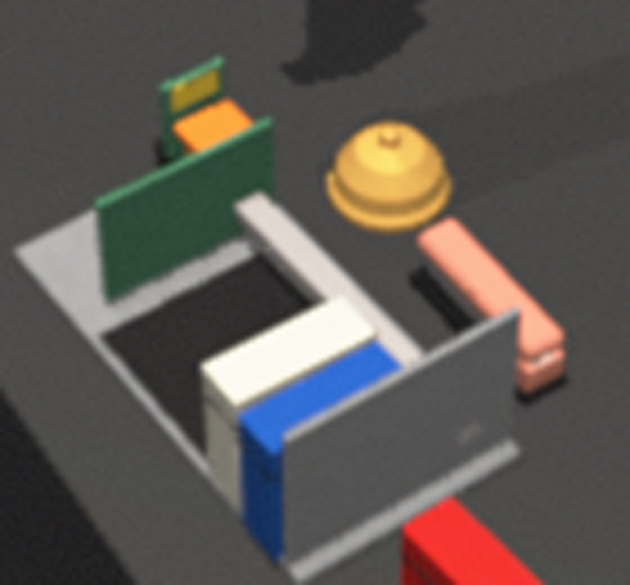

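View pics/t9c.png

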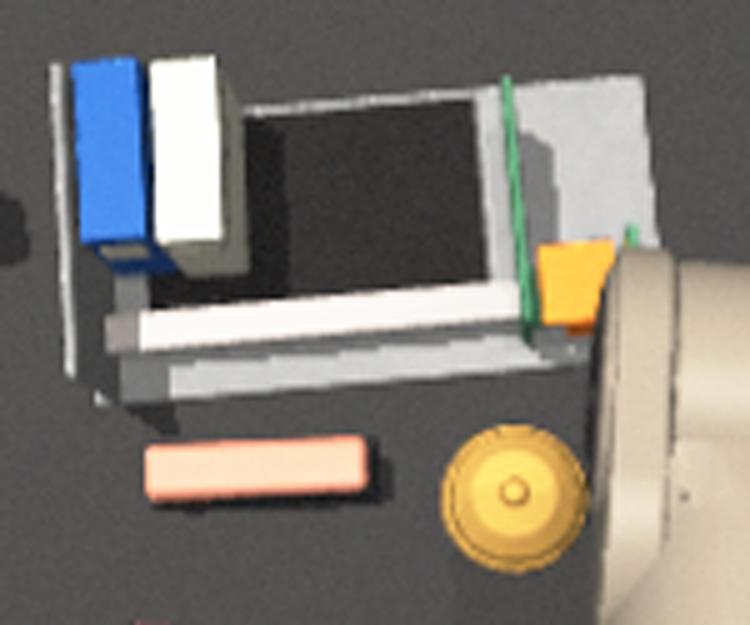

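```bash
python3 - <<'E'
from h import *
for f,u,v in(('top0',261,199),('top9',180+575//5,140+280//5)):
    D=np.load(f+'.npz')['d'];print(f,w('top',u,v,np.median(D[v-3:v+4,u-3:u+4])).round(4))
for f,u,v in(('scene0',285,236),('scene9',220+int(212/4.5),190+int(120/4.5)),('scene7',240+300//13,205+215//13)):
    D=np.load(f+'.npz')['d'];print(f,w('scene',u,v,np.median(D[v-1:v+2,u-1:u+2])).round(4))
a=np.load('scene9.npz')['im'].astype(int);b=np.load('scene7.npz')['im'].astype(int)
o=bot.get_obs();print(o['dq'].round(3),o['clock'])
E
```

```text
top0 [0.524  0.0758 0.081 ]
top9 [ 0.5292 -0.0173  0.0847]
scene0 [0.5229 0.0693 0.0792]
scene9 [ 0.5266 -0.027   0.0837]
scene7 [ 0.5439 -0.0216  0.0762]
[ 0.002  0.008  0.001 -0.01   0.003  0.006 -0.001] 11.3
```

```bash
python3 -c "
from workcell import bot
print(bot.job_done())"
```

```text
the job is handed in; nothing more can be done
None
```

I pressed the orange release fully down with the closed fingertips, pushed the jaw back along its bar to the rubber stop, then lifted the hand away and handed the job in. The robot clock showed about 11.3 s of the 32 s allowed, and no verdict was reported.

- **Jaw:** it moved about 93 mm. At the end the push force rose to about 15 N while the jaw stayed still in the pictures, so I take it to be home. The top view agrees: the pad centre is near y = −0.017 m, about where I expected it with the jaw home. I couldn't read the jaw joint directly.
- **Release:** after I lifted, the pad top measured about 84–85 mm above the cart, against 85 mm fully up. It measured about 76 mm while pressed.
- **Everything else:** the boxes, bell and stapler look unmoved between the first and last pictures. I didn't check the mug and cork tile separately, but the arm never went near them. The hand is clear and the measured force is near zero.
- **Refused move:** my first lift command had a miscounted row and was rejected whole. Nothing moved, and I sent it again correctly.

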